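# Dry-fit a lap-jointed cabinet-door frame in its pin jig

### The job

Dry-fit the little cabinet-door frame in the pin jig: pick its four lapped pieces out from among the offcuts and lay the two long side pieces between the pins first, laps upward and both with the longer lap at the end where the jig leaves room for the wide crosspiece. Then drop the wide and the narrow crosspiece over them, each at the end that fits its width, so that all four pieces lie flat in the jig with their faces flush; leave the two plain pale offcuts where they are.

Things in the scene. Friction and masses are not known exactly. Their poses are not given: they have to be found in the camera images.
- stile_a_mid (a point): orange-brown wooden side piece of the frame, 180 x 24 x 20 mm, lying flat. Upper 10 mm cut away at both ends, leaving pale laps: the last 55 mm at +x (long lap, for the wide crosspiece), the last 29 mm at -x (short lap). This point: middle of the 180 x 24 x 20 outline, half-way up; x along it to the long lap, z up. Grasp mid-length across 24 mm. Both side pieces are alike; either may lie on either side of the frame.
- stile_b_mid (a point): orange-brown wooden side piece of the frame, 180 x 24 x 20 mm, lying flat. Upper 10 mm cut away at both ends, leaving pale laps: the last 55 mm at +x (long lap, for the wide crosspiece), the last 29 mm at -x (short lap). This point: middle of the 180 x 24 x 20 outline, half-way up; x along it to the long lap, z up. Grasp mid-length across 24 mm. Both side pieces are alike; either may lie on either side of the frame.
- narrow_rail_mid (a point): orange-brown wooden narrow crosspiece of the frame, 150 x 24 x 20 mm, lying flat. Lower 10 mm cut away over the last 31 mm at both ends (hidden from above), so its 88 mm body drops between the side pieces and its ends lie on their laps. Same either way round. This point: its middle, half-way up; x along it, z up. Grasp mid-length across 24 mm.
- wide_rail_mid (a point): orange-brown wooden wide crosspiece of the frame, 150 x 50 x 20 mm, lying flat. Lower 10 mm cut away over the last 31 mm at both ends (hidden from above), so its 88 mm body drops between the side pieces and its ends lie on their laps. Same either way round. This point: its middle, half-way up; x along it, z up. Grasp mid-length across 50 mm.
- jig: fixed plywood base 224 x 194 x 12 mm with 12 taper-topped dowel pins 26 mm high and the frame's outline in pencil. Origin: under its middle; x along it to the wide-crosspiece end. Seated centres (x, y): side pieces (0, +-63) along x, long laps to +x; wide crosspiece (65, 0), narrow (-78, 0), along y; all at z 22 mm, 3 mm play to the pins. No pin within 20 mm of any piece's mid-length.
- short_stick_mid (a point): plain pale wooden stick, 26 x 115 x 16 mm, loose; this point is its middle. A bystander with no laps; not part of the frame.
- flat_offcut_mid (a point): plain pale flat wooden offcut, 30 x 90 x 12 mm, loose; this point is its middle. A bystander with no laps; not part of the frame.

How it is judged:
By the outcome, as a careful person would: the job done as asked, in the order asked, and still so for the second after the job is handed in, with the robot touching nothing.
It also fails if it takes over 96 s, if anything falls off the work surface, if the arm or the gripper's body presses on something with over 40 N, if the wrist force passes 120 N, or if a joint passes its speed limit or range.

### The arm

A 7-joint arm with a two-finger parallel gripper is mounted at the origin on the work surface; the furniture and walls round the work are solid. World frame = base frame: x ahead of the robot, y to its left, z up, the work surface at z = 0. Lengths are in mm, angles in rad, forces in N, time in s.
With the tool pointing down it reaches from about 400 to 750 mm from the base axis. Payload 19.5 kg.
Tool frame: the origin (TCP) lies on the centre line of the jaws, within the pads' length; the fingertips stand 22 mm ahead of it and the grasp point (between the pads) lies 3 mm ahead of it (ctrl.tip_reach is the distance from the TCP to the fingertips, in mm); z points along the fingers, y is the line along which they close (so a half turn about z gives the same grasp; the last joint's range is limited). The gripper opens to 85 mm and grips with 20 to 120 N. Pads are 22 mm wide; open, the fingers measure 114 mm over their backs; the gripper's body (76 mm by 85 mm) begins 54 mm behind the grasp point. The pads swing forward as they close: fully open they stand 13 mm farther back than shut.
Start: joints at [1.104, 0.707, -0.028, 1.485, 0.022, 0.951, -0.075], TCP at [236.97, -523.873, 253.268] pointing down, gripper open.
Joint ranges: [-2.71, 2.71], [-0.32, 2.16], [-1.57, 1.52], [0, 2.45], [-1.46, 4.6], [0, 2.02], [-2.83, 2.83]. Speed limits (rad/s): [1.89, 1.89, 2.57, 2.57, 3.01, 3.01, 3.01].

### API

Orientations are given as a rotation vector (axis times angle).
In Python, from workcell import sensors, get_image, workorder, ctrl gives the robot as it stands.
- The arm moves only by the tool apply_moves, never from a script. Its argument "commands" is a list of rows, each an object of numbers: "x", "y", "z": the shift along the tool's x, y, z in cm; "ax", "ay", "az": the turn, a rotation vector about the tool's x, y, z in degrees; "hand": the closure in counts, from 0 (fully open) to 255 (shut). A call has 1 to 8 rows; each row shifts and turns the commanded pose from where the row before left it, along the tool's axes as they then stand; what a row does not reach is not made up. A row lasts 1/8 s, in which the tool goes at most 62.5 mm and 10.7 degrees, less where a joint would pass 70% of its speed; a pose out of reach is approached as far as the arm can. A call with a gripper value outside its range is refused whole. The fingers move at their own pace and stop on an object; "grip_force" is the grip in N (left out, the last holds). Time passes only in rows, so rows that do not move let the fingers close. It gives the time, the measured TCP pose, the force, the opening and the grip force at its end, in the units of the state.
- sensors.get_obs(): the state, without advancing time (a new reading comes with each control period).
- get_image(name): name is "scene" or "top"; returns a dict with "pixels" (420x560x3 uint8, blue, green, red), "fx", "fy", "cx", "cy" (pixels), "xyz" and "rotation" of the camera in the world. Camera axes: x right, y up, looking along -z (the intrinsics and any distortion apply to the point x, -y, -z); pixel columns grow to the right and rows downward; lengths in mm; the calibration is good to about 2 mm. A picture is of the moment at which its call begins. There is no depth.
- workorder.sign_off(): hands the job in; it is judged then, once.
The state is a dict: "clock": time; "qpos": joint angles; "dq": joint speeds; "joint_efforts": joint torques, N m; "position": TCP position; "tool_rot": TCP orientation; "wrist_force": force on the tool from outside, world axes, zero at the start; "wrist_torque": the same for the moment, N m; "grip_width": finger opening in mm; "grasp_force": force on a finger pad.
Only numpy, scipy, OpenCV 4.12 (cv2) and the standard library are available. Lean on these libraries where they do the work, as an engineer would, in place of code of your own. Each camera call takes 0.05 s, during which the arm holds its last target. There are 200 camera calls.

## Working session

There is one attempt and no reset: what is moved stays moved. The work goes in short steps, Python scripts to look and compute and a tool call to move; the robot and the scene stay as the last step left them, time stands still between calls to the robot, and variables do not carry over. Pictures are saved under pics/ and viewed, at most 14 in all, crops included, and the job is handed in when it is done.

Besides the shell and the picture viewer there is one more tool, called after ">>>" by a JSON object that holds its "method" and its "body", one argument or row to a line. apply_moves: Moves the arm, as the interface text tells. Its arguments: {"type":"object","properties":{"commands":{"type":"array"},"grip_force":{"type":"number"}},"required":["commands"]}

```bash
mkdir -p pics; ls
python3 - <<'E'
from workcell import sensors,get_image,ctrl
import cv2
for n in("top","scene"):
    d=get_image(n);cv2.imwrite(f"pics/{n}0.png",d["pixels"]);print(n,{k:v for k,v in d.items() if k!="pixels"})
print(sensors.get_obs(),ctrl.tip_reach)
E
```

```text
pics
top {'fx': 421.5900063459285, 'fy': 421.5900063459285, 'cx': 269.8556603621453, 'cy': 209.97019781541323, 'xyz': array([ 447.46622365,   28.597342  , 1199.91440145]), 'rotation': array([ 0.07010076, -0.07736796, -1.57995828])}
scene {'fx': 477.20736871601883, 'fy': 477.20736871601883, 'cx': 276.6543460627527, 'cy': 210.20629584427994, 'xyz': array([-214.8735334 , 1040.76060378,  756.73210486]), 'rotation': array([ 0.44294051, -1.2881889 , -2.22472748])}
{'clock': 0.1, 'qpos': array([ 1.10432387,  0.70703569, -0.02763212,  1.4849166 ,  0.02198938,
        0.95089936, -0.07547575]), 'dq': array([-1.04700688e-03, -1.12990179e-03,  7.34361241e-04, -6.30062360e-04,
        8.61235577e-04, -7.68808319e-05,  2.42415795e-04]), 'joint_efforts': array([ 3.69899542e-03, -8.84302139e+01,  1.23717159e+00, -2.36454391e+01,
        1.70782133e-02,  5.02946932e-03, -1.89100797e-04]), 'position': array([ 236.89314023, -523.71401317,  252.88537023]), 'tool_rot': array([-3.07008117e+00, -6.62072548e-01,  3.31412936e-04]), 'wrist_force': array([-0.40499051,  0.68899984,  0.16961003]), 'wrist_torque': array([ 0.01804858,  0.03437682, -0.00112089]), 'grasp_force': 0.0, 'grip_width': 85.48694358600359} 22.0
```

View pics/top0.png

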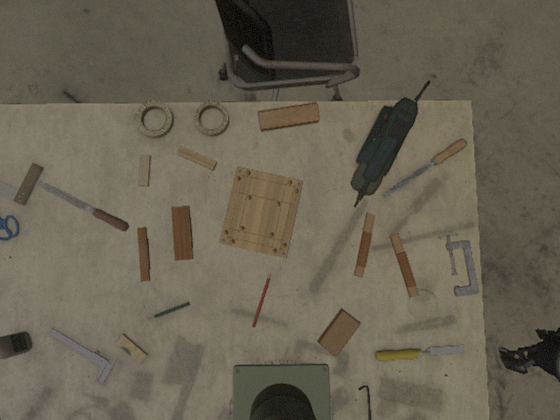

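View pics/scene0.png

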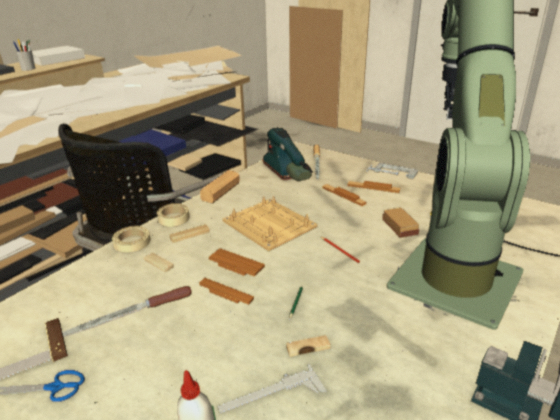

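Top view: the jig is at about (262,211), and the stiles with pale laps are at (366,245) and (403,265). The narrow rail is at (144,254) and the wide rail at (182,233). The pale offcuts are at (145,170) and (197,158). The next step is an enlarged crop to tell the lap lengths and the jig's direction.

```bash
cat > h.py <<'E'
import numpy as np,cv2
from scipy.spatial.transform import Rotation as R
from workcell import sensors,get_image
def ray(d,uv,z):
    uv=np.atleast_2d(np.array(uv,float));r=np.c_[(uv[:,0]-d["cx"])/d["fx"],-(uv[:,1]-d["cy"])/d["fy"],-np.ones(len(uv))]
    r=r@R.from_rotvec(d["rotation"]).as_matrix().T
    return d["xyz"]+r*((z-d["xyz"][2])/r[:,2])[:,None]
def proj(d,P):
    c=(np.atleast_2d(P)-d["xyz"])@R.from_rotvec(d["rotation"]).as_matrix()
    return np.c_[d["cx"]-d["fx"]*c[:,0]/c[:,2],d["cy"]+d["fy"]*c[:,1]/c[:,2]]
def rect(c):
    (p,(w,h),a)=cv2.minAreaRect(np.float32(c)[:,:2]);b=cv2.boxPoints((p,(w,h),a))
    e=max(b[1]-b[0],b[2]-b[1],key=np.linalg.norm)
    return np.round(p,1),round(max(w,h),1),round(min(w,h),1),round(np.degrees(np.arctan2(e[1],e[0]))%180,1)
def yaw(rv): # tool y axis direction & tool x
    M=R.from_rotvec(rv).as_matrix();return np.degrees(np.arctan2(M[1,1],M[0,1]))
E
python3 - <<'E'
from h import *
d=get_image("top");im=d["pixels"]
a=cv2.resize(im[190:310,330:440],None,fx=4,fy=4,interpolation=2);b=cv2.resize(im[155:265,210:310],(400,440),interpolation=2)
c=np.zeros((480,840,3),np.uint8);c[:480,:440]=a;c[:440,440:]=b;cv2.imwrite("pics/z1.png",cv2.resize(c,(800,457)))
hsv=cv2.cvtColor(im,cv2.COLOR_BGR2HSV)
for n,(u,v) in dict(sa=(366,245),sb=(403,265),nr=(144,254),wr=(182,233),jig=(262,211)).items():
    print(n,hsv[v,u],hsv[v,u+14 if n!='jig' else u-50])
E
```

```text
sa [ 15 120  96] [17 54 99]
sb [ 13 135  91] [ 20  60 128]
nr [ 16 111  94] [ 26  47 119]
wr [ 13 132  91] [ 23  50 123]
jig [ 17  98 117] [ 20  55 126]
```

View pics/z1.png

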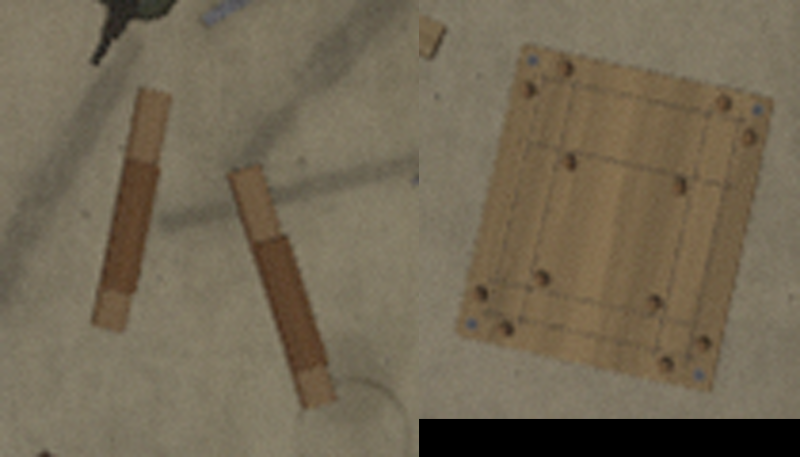

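The stiles' long laps are both at the upper ends (crop 150,120 and 255,200). The jig's wide-crosspiece band is also at the upper end, between the pencil lines at crop rows ~85 and ~150, so jig +x points up in the image. Next I'll measure with masks.

```bash
cat > m.py <<'E'
from h import *
def blob(im,seed,s,win):
    hsv=cv2.cvtColor(cv2.GaussianBlur(im,(3,3),0),cv2.COLOR_BGR2HSV);S=hsv[...,1]
    m=((S>s)&(hsv[...,0]<30)).astype(np.uint8)
    k=np.zeros_like(m);u,v=seed;k[max(v-win,0):v+win,max(u-win,0):u+win]=1
    n,l,st,c=cv2.connectedComponentsWithStats(m*k)
    near=min(range(1,n),key=lambda i:np.min(np.hypot(*(np.argwhere(l==i)-[v,u]).T))+ (100 if st[i][4]<30 else 0))
    cs,_=cv2.findContours((l==near).astype(np.uint8),cv2.RETR_EXTERNAL,cv2.CHAIN_APPROX_NONE)
    return max(cs,key=len)[:,0,:]
E
python3 - <<'E'
from m import *
d=get_image("top");im=d["pixels"]
for n,(u,v),z,w in [("sa",(366,245),18,45),("sb",(403,265),18,45),("nr",(144,254),20,40),("wr",(182,233),20,35),("jig",(262,211),12,60),("short",(145,170),16,25),("flat",(197,158),12,28)]:
    for s in (75,85,95):
        try:
            c=blob(im,(u,v),s,w);
            print(n,s,rect(ray(d,c,z)))
        except Exception as e: print(n,s,e)
# pins base via blue dots
hsv=cv2.cvtColor(im,cv2.COLOR_BGR2HSV)
for p in proj(d,[[0,0,0]]):print("base px",p)
o=sensors.get_obs();print(yaw(o["tool_rot"]))
# jig corner dots measured from crop: crop->px
sc=840/800
def px(x,y):return (210+(x*sc-440)/4,155+y*sc/4)
P=ray(d,[px(*q) for q in [(533,62),(757,111),(472,324),(698,376)]],12)
print(P[:,:2],P.mean(0))
E
```

```text
sa 75 OpenCV(4.12.0) /io/opencv/modules/imgproc/src/convhull.cpp:143: error: (-215:Assertion failed) total >= 0 && (depth == CV_32F || depth == CV_32S) in function 'convexHull'

sa 85 OpenCV(4.12.0) /io/opencv/modules/imgproc/src/convhull.cpp:143: error: (-215:Assertion failed) total >= 0 && (depth == CV_32F || depth == CV_32S) in function 'convexHull'

sa 95 OpenCV(4.12.0) /io/opencv/modules/imgproc/src/convhull.cpp:143: error: (-215:Assertion failed) total >= 0 && (depth == CV_32F || depth == CV_32S) in function 'convexHull'

sb 75 OpenCV(4.12.0) /io/opencv/modules/imgproc/src/convhull.cpp:143: error: (-215:Assertion failed) total >= 0 && (depth == CV_32F || depth == CV_32S) in function 'convexHull'

sb 85 OpenCV(4.12.0) /io/opencv/modules/imgproc/src/convhull.cpp:143: error: (-215:Assertion failed) total >= 0 && (depth == CV_32F || depth == CV_32S) in function 'convexHull'

sb 95 OpenCV(4.12.0) /io/opencv/modules/imgproc/src/convhull.cpp:143: error: (-215:Assertion failed) total >= 0 && (depth == CV_32F || depth == CV_32S) in function 'convexHull'

nr 75 OpenCV(4.12.0) /io/opencv/
[... 1769 characters left out ...]
iterable argument is empty
short 95 min() iterable argument is empty
flat 75 OpenCV(4.12.0) /io/opencv/modules/imgproc/src/convhull.cpp:143: error: (-215:Assertion failed) total >= 0 && (depth == CV_32F || depth == CV_32S) in function 'convexHull'

flat 85 OpenCV(4.12.0) /io/opencv/modules/imgproc/src/convhull.cpp:143: error: (-215:Assertion failed) total >= 0 && (depth == CV_32F || depth == CV_32S) in function 'convexHull'

flat 95 (array([713.5, 226.5]), 0.0, 0.0, np.float32(0.0))
base px [280.24052131 413.8518296 ]
-65.66086318293806
[[670.92573187 106.7848926 ]
 [632.17048674 -60.43707159]
 [475.56375    152.54358002]
 [435.63540627 -13.65671188]] [553.57384372  46.30867229  12.        ]
```

```bash
sed -i 's/np.float32(c)\[:,:2\]/np.ascontiguousarray(np.float32(c)[:,:2])/' h.py
python3 - <<'E'
from m import *
d=get_image("top");im=d["pixels"]
for n,(u,v),z,w in [("sa",(366,245),16,45),("sb",(403,265),16,45),("sa body",(366,245),20,45),("sb body",(403,265),20,45),("nr",(144,254),20,40),("wr",(182,233),20,35),("jig",(262,211),12,60),("short",(145,170),16,25),("flat",(197,158),12,28)]:
    for s in ((100,110) if "body" in n else (70,78,86)):
        try: print(n,s,*rect(ray(d,blob(im,(u,v),s,w),z)))
        except Exception as e: print(n,s,str(e)[:50])
E
```

```text
sa 70 [ 458.7 -242. ] 180.8 31.1 167.2
sa 78 [ 459. -242.] 178.3 28.7 166.7
sa 86 [ 458.5 -241.8] 176.8 26.9 166.9
sb 70 [ 401.8 -349.8] 183.3 31.9 16.4
sb 78 [ 402.3 -349.9] 180.9 30.1 16.1
sb 86 [ 402.3 -350.2] 178.8 28.9 16.1
sa body 100 [ 459. -241.] 172.0 24.5 166.8
sa body 110 [ 447.3 -238.6] 102.3 23.0 166.9
sb body 100 [ 402.2 -348.5] 173.5 26.5 16.4
sb body 110 [ 388.8 -352.7] 101.0 24.7 15.9
nr 70 [439.9 375.4] 151.2 28.2 4.9
nr 78 [440.2 375.1] 150.1 27.0 5.2
nr 86 [440.3 375.6] 147.7 24.6 4.9
wr 70 [497.2 269.2] 152.4 54.2 4.2
wr 78 [497.2 269.4] 150.4 52.3 4.3
wr 86 [497.3 269. ] 148.4 50.8 4.2
jig 70 [555.3  47. ] 225.6 196.2 167.0
jig 78 [555.5  47. ] 223.2 193.2 166.8
jig 86 [555.2  46.8] 221.4 191.4 166.9
short 70 [677.7 367.9] 86.2 25.6 11.3
short 78 [679.3 367.7] 0.0 0.0 0.0
short 86 min() iterable argument is empty
flat 70 [712.1 230.9] 117.5 27.8 64.6
flat 78 [712.1 230.2] 113.6 25.2 64.2
flat 86 [712.9 228.2] 108.5 20.6 62.6
```

Sizes and angles match the given dimensions. I'll make a helper that turns a world target into tool-frame deltas, then start with stile sb, which goes on the jig's +y side.

```bash
cat > g.py <<'E'
import sys
from h import *
def go(x,y,yw):
    o=sensors.get_obs();M=R.from_rotvec(o["tool_rot"]).as_matrix();p=o["position"]
    dl=M.T@(np.array([x,y,p[2]])-p)/10
    print("t",round(o["clock"],2),"pos",p.round(1),"yaw",round(yaw(o["tool_rot"]),1),"tilt",round(np.degrees(np.arccos(-M[2,2])),2),"w",round(o["grip_width"],1),"F",o["wrist_force"].round(1),"q",o["qpos"].round(2))
    print("delta cm x,y,z",dl.round(2),"az",round(-((yw-yaw(o["tool_rot"])+180)%360-180),1))
go(*map(float,sys.argv[1:]))
E
python3 g.py 401.3 -349.1 -73.8
```

```text
t 0.25 pos [ 236.9 -523.8  253.1] yaw -65.7 tilt 0.03 w 85.2 F [-0.6  0.3 -0.2] q [ 1.1   0.71 -0.03  1.48  0.02  0.95 -0.08]
delta cm x,y,z [22.17 -9.14  0.  ] az 8.1
```

>>> {"method": "apply_moves", "body": {
  "commands": [
    {"x": 3.7, "y": -1.5},
    {"x": 3.7, "y": -1.5},
    {"x": 3.7, "y": -1.5},
    {"x": 3.7, "y": -1.5},
    {"x": 3.7, "y": -1.5},
    {"x": 3.7, "y": -1.6},
    {"az": 8.1, "z": 3},
    {"z": 3}
  ],
  "grip_force": 40
}}

```text
$.commands[0]: bad value
```

```bash
python3 g.py 401.3 -349.1 -73.8
```

```text
t 0.25 pos [ 236.9 -523.8  253.1] yaw -65.7 tilt 0.03 w 85.2 F [-0.6  0.3 -0.2] q [ 1.1   0.71 -0.03  1.48  0.02  0.95 -0.08]
delta cm x,y,z [22.17 -9.14  0.  ] az 8.1
```

>>> {"method": "apply_moves", "body": {
  "commands": [
    {"x": 3.7, "y": -1.5, "z": 0, "ax": 0, "ay": 0, "az": 0, "hand": 0},
    {"x": 3.7, "y": -1.5, "z": 0, "ax": 0, "ay": 0, "az": 0, "hand": 0},
    {"x": 3.7, "y": -1.5, "z": 0, "ax": 0, "ay": 0, "az": 0, "hand": 0},
    {"x": 3.7, "y": -1.5, "z": 0, "ax": 0, "ay": 0, "az": 0, "hand": 0},
    {"x": 3.7, "y": -1.5, "z": 0, "ax": 0, "ay": 0, "az": 0, "hand": 0},
    {"x": 3.7, "y": -1.6, "z": 0, "ax": 0, "ay": 0, "az": 0, "hand": 0},
    {"x": 0, "y": 0, "z": 3, "ax": 0, "ay": 0, "az": 8.1, "hand": 0},
    {"x": 0, "y": 0, "z": 3, "ax": 0, "ay": 0, "az": 0, "hand": 0}
  ],
  "grip_force": 40
}}

```text
clock: 1.25
position: [402.1, -349.1, 192.6]
tool_rot: [3.11, 0.442, 0.0]
wrist_force: [0.5, -0.1, -0.3]
grip_width: 85.2
grasp_force: 0.0
```

```bash
python3 g.py 401.3 -349.1 -73.8
```

```text
t 1.25 pos [ 402.1 -349.1  192.6] yaw -73.8 tilt 0.03 w 85.2 F [ 0.5 -0.1 -0.3] q [ 0.63  0.73  0.04  1.72 -0.05  0.69 -0.59]
delta cm x,y,z [-0.08 -0.02 -0.  ] az -0.0
```

>>> {"method": "apply_moves", "body": {
  "commands": [
    {"x": -0.1, "y": 0, "z": 4, "ax": 0, "ay": 0, "az": 0, "hand": 90},
    {"x": 0, "y": 0, "z": 4, "ax": 0, "ay": 0, "az": 0, "hand": 90},
    {"x": 0, "y": 0, "z": 4, "ax": 0, "ay": 0, "az": 0, "hand": 90},
    {"x": 0, "y": 0, "z": 3, "ax": 0, "ay": 0, "az": 0, "hand": 90},
    {"x": 0, "y": 0, "z": 1.7, "ax": 0, "ay": 0, "az": 0, "hand": 90},
    {"x": 0, "y": 0, "z": 0, "ax": 0, "ay": 0, "az": 0, "hand": 90}
  ]
}}

```text
clock: 2.0
position: [400.6, -349.6, 25.9]
tool_rot: [-3.109, -0.444, 0.001]
wrist_force: [0.1, 0.4, 0.4]
grip_width: 55.4
grasp_force: 0.0
```

>>> {"method": "apply_moves", "body": {
  "commands": [
    {"x": 0, "y": 0, "z": 0, "ax": 0, "ay": 0, "az": 0, "hand": 255},
    {"x": 0, "y": 0, "z": 0, "ax": 0, "ay": 0, "az": 0, "hand": 255},
    {"x": 0, "y": 0, "z": 0, "ax": 0, "ay": 0, "az": 0, "hand": 255},
    {"x": 0, "y": 0, "z": 0, "ax": 0, "ay": 0, "az": 0, "hand": 255},
    {"x": 0, "y": 0, "z": 0, "ax": 0, "ay": 0, "az": 0, "hand": 255}
  ]
}}

```text
clock: 2.62
position: [401.1, -350.1, 27.4]
tool_rot: [3.109, 0.443, 0.002]
wrist_force: [-1.5, 1.2, 9.4]
grip_width: 22.4
grasp_force: 39.8
```

>>> {"method": "apply_moves", "body": {
  "commands": [
    {"x": 0, "y": 0, "z": -2, "ax": 0, "ay": 0, "az": 0, "hand": 255},
    {"x": 0, "y": 0, "z": -4, "ax": 0, "ay": 0, "az": 0, "hand": 255},
    {"x": 0, "y": 0, "z": -4, "ax": 0, "ay": 0, "az": 9.8, "hand": 255},
    {"x": 0, "y": 0, "z": 0, "ax": 0, "ay": 0, "az": 9.8, "hand": 255},
    {"x": 0, "y": 0, "z": 0, "ax": 0, "ay": 0, "az": 9.7, "hand": 255}
  ]
}}

```text
clock: 3.25
position: [401.1, -349.9, 127.5]
tool_rot: [3.12, -0.366, 0.003]
wrist_force: [-0.1, 0.4, -0.0]
grip_width: 22.7
grasp_force: 39.7
```

```bash
python3 g.py 569.5 108.3 -103.1
```

```text
t 3.25 pos [ 401.1 -349.9  127.5] yaw -103.4 tilt 0.11 w 22.7 F [-0.1  0.4 -0. ] q [ 0.57  0.84  0.17  1.79 -0.25  0.54 -0.91]
delta cm x,y,z [ 5.780e+00 -4.847e+01 -1.000e-02] az -0.3
```

>>> {"method": "apply_moves", "body": {
  "commands": [
    {"x": 0.5, "y": -3, "z": 0, "ax": 0, "ay": 0, "az": -0.3, "hand": 255},
    {"x": 0.7, "y": -5, "z": 0, "ax": 0, "ay": 0, "az": 0, "hand": 255},
    {"x": 0.7, "y": -5.3, "z": 0, "ax": 0, "ay": 0, "az": 0, "hand": 255},
    {"x": 0.8, "y": -5.3, "z": 0, "ax": 0, "ay": 0, "az": 0, "hand": 255},
    {"x": 0.8, "y": -5.3, "z": 0, "ax": 0, "ay": 0, "az": 0, "hand": 255},
    {"x": 0.8, "y": -5.3, "z": 0, "ax": 0, "ay": 0, "az": 0, "hand": 255},
    {"x": 0.8, "y": -5.3, "z": 0, "ax": 0, "ay": 0, "az": 0, "hand": 255},
    {"x": 0.7, "y": -5.3, "z": 0, "ax": 0, "ay": 0, "az": 0, "hand": 255}
  ]
}}

```text
clock: 4.25
position: [546.1, 27.5, 127.1]
tool_rot: [-3.122, 0.349, -0.002]
wrist_force: [0.1, -0.9, -1.3]
grip_width: 23.0
grasp_force: 39.7
```

>>> {"method": "apply_moves", "body": {
  "commands": [
    {"x": 0, "y": -5.0, "z": 0, "ax": 0, "ay": 0, "az": 0, "hand": 255},
    {"x": 0, "y": -3.5, "z": 0, "ax": 0, "ay": 0, "az": 0, "hand": 255},
    {"x": 0, "y": 0, "z": 2, "ax": 0, "ay": 0, "az": 0, "hand": 255},
    {"x": 0, "y": 0, "z": 2, "ax": 0, "ay": 0, "az": 0, "hand": 255},
    {"x": 0, "y": 0, "z": 0, "ax": 0, "ay": 0, "az": 0, "hand": 255}
  ]
}}

```text
clock: 4.88
position: [563.8, 108.5, 86.1]
tool_rot: [-3.122, 0.349, 0.002]
wrist_force: [0.4, 0.2, 0.4]
grip_width: 23.0
grasp_force: 39.7
```

```bash
python3 g.py 569.5 108.3 -103.1
python3 - <<'E'
from h import *
d=get_image("top");e=get_image("scene")
a=cv2.resize(d["pixels"][150:270,190:320],(400,370),interpolation=2)
b=cv2.resize(e["pixels"][170:290,205:335],(400,370),interpolation=2)
cv2.imwrite("pics/p1.png",np.hstack([a,b]))
E
```

```text
t 4.88 pos [563.8 108.5  86.1] yaw -102.8 tilt 0.07 w 23.0 F [0.4 0.2 0.4] q [-0.4   0.97  0.31  1.65 -0.47  0.6  -1.62]
delta cm x,y,z [ 0.56 -0.11 -0.  ] az 0.3
```

View pics/p1.png

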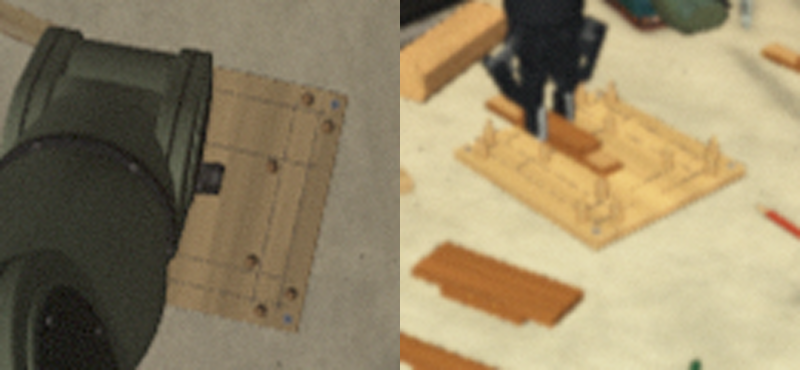

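Top view: the arm covers the jig's left side, and the stile is hidden. Scene crop: the stile is held level above its slot, with its end near crop (618,168). The jig's corners are at (596,248), (745,172) and (455,155). I'll check these numerically.

Run:
```python
from h import *
e=get_image("scene")
px=lambda x,y:(205+(x-400)*130/400-.5*0,170+y*120/370)
a=np.radians(-13.1);ex=np.array([np.cos(a),np.sin(a)]);ey=np.array([-ex[1],ex[0]]);o=np.array([555.2,46.9])
for q,z in [((596,240),12),((745,172),12),((455,155),12)]:
    p=ray(e,[px(*q)],z)[0,:2]-o;print("jig frame",(p@ex).round(1),(p@ey).round(1))
c=np.array([563.8,108.5])
for q,z in [((622,163),68.6),((602,174),68.6),((601,140),78.6)]:
    p=ray(e,[px(*q)],z)[0,:2]-c;print("stile frame",(p@ex).round(1),(p@ey).round(1))
```

```text
jig frame -115.6 99.5
jig frame -123.1 -82.9
jig frame 94.8 106.7
stile frame -95.8 -7.2
stile frame -98.1 18.6
stile frame -64.4 -9.0
```

>>> {"method": "apply_moves", "body": {
  "commands": [
    {"x": 0.5, "y": -0.1, "z": 0, "ax": 0, "ay": 0, "az": 0.3, "hand": 255},
    {"x": 0, "y": 0, "z": 1.5, "ax": 0, "ay": 0, "az": 0, "hand": 255},
    {"x": 0, "y": 0, "z": 1, "ax": 0, "ay": 0, "az": 0, "hand": 255},
    {"x": 0, "y": 0, "z": 0.6, "ax": 0, "ay": 0, "az": 0, "hand": 255},
    {"x": 0, "y": 0, "z": 0.6, "ax": 0, "ay": 0, "az": 0, "hand": 255},
    {"x": 0, "y": 0, "z": 0, "ax": 0, "ay": 0, "az": 0, "hand": 255}
  ]
}}

```text
clock: 5.78
position: [569.1, 108.3, 49.0]
tool_rot: [3.121, -0.357, -0.001]
wrist_force: [0.5, 1.0, -0.5]
grip_width: 23.0
grasp_force: 39.7
```

```bash
python3 g.py 569.5 108.3 -103.1
```

```text
t 5.78 pos [569.1 108.3  49. ] yaw -103.1 tilt 0.03 w 23.0 F [ 0.5  1.  -0.5] q [-0.38  1.03  0.28  1.64 -0.49  0.54 -1.6 ]
delta cm x,y,z [ 0.03 -0.01 -0.  ] az 0.0
```

No contact among the pins. I'll lower to the seat, open a little and lift.

>>> {"method": "apply_moves", "body": {
  "commands": [
    {"x": 0, "y": 0, "z": 0.5, "ax": 0, "ay": 0, "az": 0, "hand": 255},
    {"x": 0, "y": 0, "z": 0.4, "ax": 0, "ay": 0, "az": 0, "hand": 255},
    {"x": 0, "y": 0, "z": 0, "ax": 0, "ay": 0, "az": 0, "hand": 255}
  ]
}}

```text
clock: 6.15
position: [569.2, 108.3, 40.1]
tool_rot: [3.121, -0.357, -0.001]
wrist_force: [0.6, 0.4, 0.6]
grip_width: 23.0
grasp_force: 39.7
```

>>> {"method": "apply_moves", "body": {
  "commands": [
    {"x": 0, "y": 0, "z": 0, "ax": 0, "ay": 0, "az": 0, "hand": 150},
    {"x": 0, "y": 0, "z": 0, "ax": 0, "ay": 0, "az": 0, "hand": 150},
    {"x": 0, "y": 0, "z": 0, "ax": 0, "ay": 0, "az": 0, "hand": 150},
    {"x": 0, "y": 0, "z": -2, "ax": 0, "ay": 0, "az": 0, "hand": 150},
    {"x": 0, "y": 0, "z": -4, "ax": 0, "ay": 0, "az": 0, "hand": 150},
    {"x": 0, "y": 0, "z": -4, "ax": 0, "ay": 0, "az": 0, "hand": 100},
    {"x": 0, "y": 0, "z": -2, "ax": 0, "ay": 0, "az": 0, "hand": 100}
  ]
}}

```text
clock: 7.02
position: [569.7, 108.4, 162.4]
tool_rot: [-3.121, 0.357, -0.003]
wrist_force: [-0.7, -0.0, -0.2]
grip_width: 52.0
grasp_force: 0.0
```

```bash
python3 g.py 460 -241.5 -103.1
```

```text
t 7.03 pos [569.7 108.4 162.4] yaw -103.1 tilt 0.12 w 52.0 F [-0.7 -0.  -0.2] q [-0.43  0.87  0.38  1.58 -0.42  0.77 -1.66]
delta cm x,y,z [-2.78 36.56 -0.04] az 0.0
```

>>> {"method": "apply_moves", "body": {
  "commands": [
    {"x": -0.3, "y": 3.6, "z": 0, "ax": 0, "ay": 0, "az": 0, "hand": 90},
    {"x": -0.4, "y": 5, "z": 0, "ax": 0, "ay": 0, "az": 0, "hand": 90},
    {"x": -0.4, "y": 5, "z": 0, "ax": 0, "ay": 0, "az": 0, "hand": 90},
    {"x": -0.4, "y": 5, "z": 0, "ax": 0, "ay": 0, "az": 0, "hand": 90},
    {"x": -0.4, "y": 5, "z": 0, "ax": 0, "ay": 0, "az": 0, "hand": 90},
    {"x": -0.4, "y": 5, "z": 0, "ax": 0, "ay": 0, "az": 0, "hand": 90},
    {"x": -0.3, "y": 5, "z": 0, "ax": 0, "ay": 0, "az": 0, "hand": 90},
    {"x": -0.2, "y": 3, "z": 0, "ax": 0, "ay": 0, "az": 0, "hand": 90}
  ]
}}

```text
clock: 8.02
position: [458.3, -244.3, 160.5]
tool_rot: [3.12, -0.361, 0.0]
wrist_force: [0.3, 0.7, -0.6]
grip_width: 55.2
grasp_force: 0.0
```

```bash
python3 - <<'E'
from m import *
d=get_image("top");im=d["pixels"]
cv2.imwrite("pics/p2.png",cv2.resize(im[150:270,200:330],(650,600),interpolation=2))
E
python3 g.py 460 -241.5 -103.1
```

```text
t 8.07 pos [ 457.  -247.5  160.6] yaw -103.4 tilt 0.15 w 55.4 F [-4.4 -6.3 -1.1] q [ 0.3   0.78  0.26  1.8  -0.32  0.6  -1.06]
delta cm x,y,z [ 0.15 -0.65 -0.  ] az -0.3
```

View pics/p2.png

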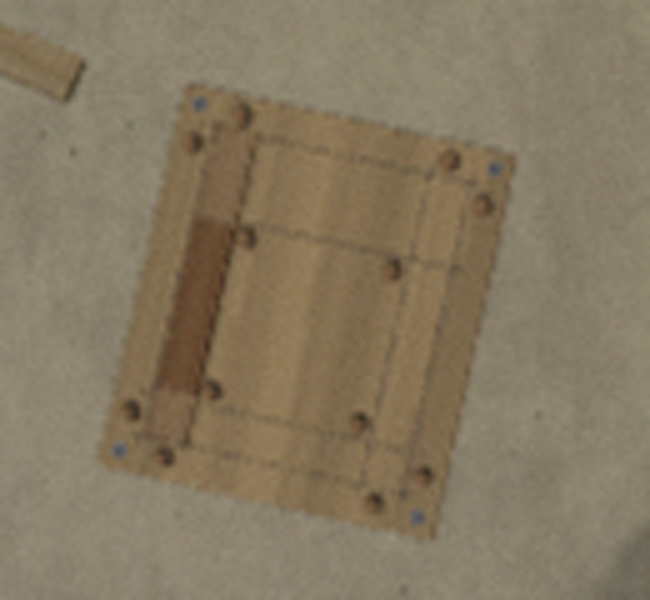

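Stile sb lies in its pencil outline between the pins, with its long lap at the wide end (crop 232,130 to 170,440). I'll let the arm settle and descend over sa.

>>> {"method": "apply_moves", "body": {
  "commands": [
    {"x": 0, "y": 0, "z": 2, "ax": 0, "ay": 0, "az": 0, "hand": 90},
    {"x": 0, "y": 0, "z": 4, "ax": 0, "ay": 0, "az": 0, "hand": 90},
    {"x": 0, "y": 0, "z": 2, "ax": 0, "ay": 0, "az": 0, "hand": 90},
    {"x": 0, "y": 0, "z": 0, "ax": 0, "ay": 0, "az": 0, "hand": 90}
  ]
}}

```text
clock: 8.57
position: [458.9, -241.6, 79.5]
tool_rot: [-3.12, 0.357, 0.003]
wrist_force: [-0.7, 0.4, -0.0]
grip_width: 55.0
grasp_force: 0.0
```

```bash
python3 g.py 460 -241.5 -103.1
```

```text
t 8.57 pos [ 458.9 -241.6   79.5] yaw -103.1 tilt 0.11 w 55.0 F [-0.7  0.4 -0. ] q [ 0.33  0.92  0.18  1.86 -0.36  0.4  -1.02]
delta cm x,y,z [ 0.11 -0.03 -0.  ] az 0.0
```

>>> {"method": "apply_moves", "body": {
  "commands": [
    {"x": 0.1, "y": 0, "z": 2.5, "ax": 0, "ay": 0, "az": 0, "hand": 90},
    {"x": 0, "y": 0, "z": 1.9, "ax": 0, "ay": 0, "az": 0, "hand": 90},
    {"x": 0, "y": 0, "z": 0.8, "ax": 0, "ay": 0, "az": 0, "hand": 90},
    {"x": 0, "y": 0, "z": 0, "ax": 0, "ay": 0, "az": 0, "hand": 255},
    {"x": 0, "y": 0, "z": 0, "ax": 0, "ay": 0, "az": 0, "hand": 255},
    {"x": 0, "y": 0, "z": 0, "ax": 0, "ay": 0, "az": 0, "hand": 255},
    {"x": 0, "y": 0, "z": 0, "ax": 0, "ay": 0, "az": 0, "hand": 255},
    {"x": 0, "y": 0, "z": 0, "ax": 0, "ay": 0, "az": 0, "hand": 255}
  ]
}}

```text
clock: 9.57
position: [460.6, -242.3, 29.4]
tool_rot: [3.121, -0.357, 0.002]
wrist_force: [-0.6, 0.2, 6.7]
grip_width: 22.8
grasp_force: 39.9
```

>>> {"method": "apply_moves", "body": {
  "commands": [
    {"x": 0, "y": 0, "z": -2, "ax": 0, "ay": 0, "az": 0, "hand": 255},
    {"x": 0, "y": 0, "z": -4, "ax": 0, "ay": 0, "az": 0, "hand": 255},
    {"x": 0, "y": 0, "z": -3, "ax": 0, "ay": 0, "az": 0, "hand": 255},
    {"x": 0, "y": 0, "z": 0, "ax": 0, "ay": 0, "az": 0, "hand": 255}
  ]
}}

```text
clock: 10.07
position: [461.1, -242.4, 120.7]
tool_rot: [3.12, -0.357, 0.006]
wrist_force: [0.9, 0.8, -1.0]
grip_width: 22.8
grasp_force: 39.3
```

```bash
python3 g.py 540.9 -14.5 -103.1
```

```text
t 10.07 pos [ 461.1 -242.4  120.7] yaw -103.1 tilt 0.22 w 22.8 F [ 0.9  0.8 -1. ] q [ 0.31  0.85  0.22  1.83 -0.35  0.5  -1.04]
delta cm x,y,z [ 2.620e+00 -2.401e+01 -1.000e-02] az 0.0
```

>>> {"method": "apply_moves", "body": {
  "commands": [
    {"x": 0.3, "y": -3, "z": 0, "ax": 0, "ay": 0, "az": 0, "hand": 255},
    {"x": 0.5, "y": -5, "z": 0, "ax": 0, "ay": 0, "az": 0, "hand": 255},
    {"x": 0.6, "y": -5, "z": 0, "ax": 0, "ay": 0, "az": 0, "hand": 255},
    {"x": 0.6, "y": -5, "z": 0, "ax": 0, "ay": 0, "az": 0, "hand": 255},
    {"x": 0.6, "y": -4, "z": 0, "ax": 0, "ay": 0, "az": 0, "hand": 255},
    {"x": 0, "y": -2, "z": 1, "ax": 0, "ay": 0, "az": 0, "hand": 255},
    {"x": 0, "y": 0, "z": 2, "ax": 0, "ay": 0, "az": 0, "hand": 255},
    {"x": 0, "y": 0, "z": 0, "ax": 0, "ay": 0, "az": 0, "hand": 255}
  ]
}}

```text
clock: 11.08
position: [538.9, -14.8, 87.1]
tool_rot: [3.121, -0.358, -0.004]
wrist_force: [-0.7, -0.9, -0.4]
grip_width: 22.9
grasp_force: 39.4
```

```bash
python3 g.py 540.9 -14.5 -103.1
```

```text
t 11.07 pos [538.9 -14.8  87.1] yaw -103.1 tilt 0.15 w 22.9 F [-0.7 -0.9 -0.4] q [-0.17  0.93  0.28  1.78 -0.47  0.5  -1.38]
delta cm x,y,z [ 0.19 -0.07 -0.  ] az -0.0
```

>>> {"method": "apply_moves", "body": {
  "commands": [
    {"x": 0.2, "y": -0.05, "z": 0.5, "ax": 0, "ay": 0, "az": 0, "hand": 255},
    {"x": 0, "y": 0, "z": 1.5, "ax": 0, "ay": 0, "az": 0, "hand": 255},
    {"x": 0, "y": 0, "z": 1, "ax": 0, "ay": 0, "az": 0, "hand": 255},
    {"x": 0, "y": 0, "z": 0.6, "ax": 0, "ay": 0, "az": 0, "hand": 255},
    {"x": 0, "y": 0, "z": 0, "ax": 0, "ay": 0, "az": 0, "hand": 255}
  ]
}}

```text
clock: 11.7
position: [541.7, -14.2, 51.9]
tool_rot: [-3.121, 0.358, 0.001]
wrist_force: [-0.1, 0.2, -0.9]
grip_width: 23.1
grasp_force: 39.4
```

>>> {"method": "apply_moves", "body": {
  "commands": [
    {"x": 0, "y": 0, "z": 0.5, "ax": 0, "ay": 0, "az": 0, "hand": 255},
    {"x": 0, "y": 0, "z": 0.4, "ax": 0, "ay": 0, "az": 0, "hand": 255},
    {"x": 0, "y": 0, "z": 0, "ax": 0, "ay": 0, "az": 0, "hand": 255}
  ]
}}

```text
clock: 12.08
position: [541.8, -14.1, 43.1]
tool_rot: [-3.121, 0.357, 0.001]
wrist_force: [0.0, 0.9, -0.1]
grip_width: 22.7
grasp_force: 39.4
```

Down 1 mm more, then release, lift and head toward the rails.

>>> {"method": "apply_moves", "body": {
  "commands": [
    {"x": 0, "y": 0, "z": 0.1, "ax": 0, "ay": 0, "az": 0, "hand": 255},
    {"x": 0, "y": 0, "z": 0, "ax": 0, "ay": 0, "az": 0, "hand": 150},
    {"x": 0, "y": 0, "z": 0, "ax": 0, "ay": 0, "az": 0, "hand": 150},
    {"x": 0, "y": 0, "z": 0, "ax": 0, "ay": 0, "az": 0, "hand": 150},
    {"x": 0, "y": 0, "z": -2, "ax": 0, "ay": 0, "az": 0, "hand": 150},
    {"x": 0, "y": 0, "z": -4, "ax": 0, "ay": 0, "az": 0, "hand": 100},
    {"x": 0, "y": 0, "z": -4, "ax": 0, "ay": 0, "az": 0, "hand": 50},
    {"x": 0, "y": 0, "z": -2, "ax": 0, "ay": 0, "az": 0, "hand": 0}
  ]
}}

```text
clock: 13.08
position: [542.3, -14.2, 164.3]
tool_rot: [-3.121, 0.357, -0.003]
wrist_force: [-0.5, -0.0, -0.5]
grip_width: 83.8
grasp_force: 0.0
```

```bash
python3 g.py 497.3 269 -85.8
```

```text
t 13.07 pos [542.3 -14.2 164.3] yaw -103.1 tilt 0.11 w 83.8 F [-0.5 -0.  -0.5] q [-0.22  0.81  0.36  1.72 -0.42  0.68 -1.43]
delta cm x,y,z [-1.078e+01 -2.657e+01 -1.000e-02] az -17.3
```

>>> {"method": "apply_moves", "body": {
  "commands": [
    {"x": -1.2, "y": -3, "z": 0, "ax": 0, "ay": 0, "az": 0, "hand": 0},
    {"x": -1.8, "y": -4.4, "z": 0, "ax": 0, "ay": 0, "az": 0, "hand": 0},
    {"x": -2, "y": -4.8, "z": 0, "ax": 0, "ay": 0, "az": 0, "hand": 0},
    {"x": -2, "y": -4.8, "z": 0, "ax": 0, "ay": 0, "az": 0, "hand": 0},
    {"x": -2, "y": -4.8, "z": 0, "ax": 0, "ay": 0, "az": 0, "hand": 0},
    {"x": -1.8, "y": -4.8, "z": 0, "ax": 0, "ay": 0, "az": 0, "hand": 0},
    {"x": 0, "y": 0, "z": 2, "ax": 0, "ay": 0, "az": -8.7, "hand": 0},
    {"x": 0, "y": 0, "z": 3, "ax": 0, "ay": 0, "az": -8.6, "hand": 0}
  ]
}}

```text
clock: 14.08
position: [496.8, 270.2, 112.1]
tool_rot: [-3.138, -0.126, -0.002]
wrist_force: [0.9, -0.5, -0.1]
grip_width: 85.0
grasp_force: 0.0
```

>>> {"method": "apply_moves", "body": {
  "commands": [
    {"x": 0, "y": 0, "z": 2, "ax": 0, "ay": 0, "az": 0, "hand": 0},
    {"x": 0, "y": 0, "z": 0, "ax": 0, "ay": 0, "az": 0, "hand": 0}
  ]
}}

```text
clock: 14.32
position: [496.3, 269.1, 91.5]
tool_rot: [3.139, 0.116, -0.003]
wrist_force: [0.5, 0.6, -0.2]
grip_width: 85.3
grasp_force: 0.0
```

```bash
python3 g.py 497.3 269 -85.8;python3 - <<'E'
from m import *
d=get_image("top");im=d["pixels"];e=get_image("scene")["pixels"]
a=cv2.resize(im[150:270,200:330],(400,370),interpolation=2)
b=cv2.resize(e[190:310,180:310],(400,370),interpolation=2)
cv2.imwrite("pics/p3.png",np.hstack([a,b]))
E
```

```text
t 14.32 pos [496.3 269.1  91.5] yaw -85.8 tilt 0.11 w 85.3 F [ 0.5  0.6 -0.2] q [-0.71  0.95  0.3   1.68 -0.46  0.58 -1.63]
delta cm x,y,z [ 0.1   0.01 -0.  ] az 0.0
```

View pics/p3.png

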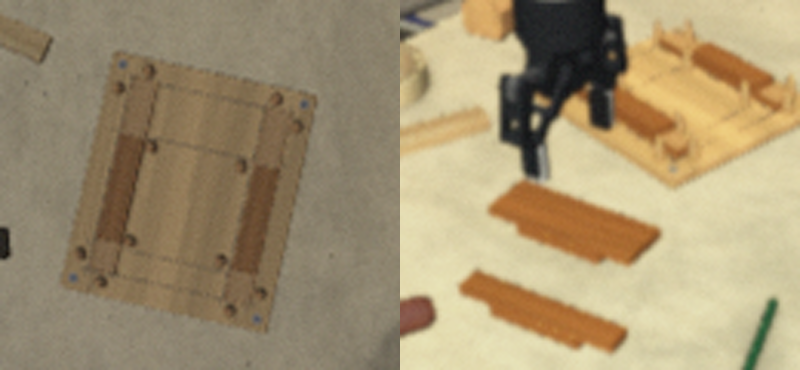

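Both stiles are seated with their long laps at the wide end, and the gripper is over the wide rail. I'll descend and grip.

>>> {"method": "apply_moves", "body": {
  "commands": [
    {"x": 0.1, "y": 0, "z": 3, "ax": 0, "ay": 0, "az": 0, "hand": 0},
    {"x": 0, "y": 0, "z": 2.6, "ax": 0, "ay": 0, "az": 0, "hand": 0},
    {"x": 0, "y": 0, "z": 1, "ax": 0, "ay": 0, "az": 0, "hand": 0},
    {"x": 0, "y": 0, "z": 0, "ax": 0, "ay": 0, "az": 0, "hand": 255},
    {"x": 0, "y": 0, "z": 0, "ax": 0, "ay": 0, "az": 0, "hand": 255},
    {"x": 0, "y": 0, "z": 0, "ax": 0, "ay": 0, "az": 0, "hand": 255},
    {"x": 0, "y": 0, "z": 0, "ax": 0, "ay": 0, "az": 0, "hand": 255},
    {"x": 0, "y": 0, "z": 0, "ax": 0, "ay": 0, "az": 0, "hand": 255}
  ]
}}

```text
clock: 15.42
position: [498.3, 269.8, 27.6]
tool_rot: [-3.139, -0.116, -0.002]
wrist_force: [-1.4, 0.2, 9.1]
grip_width: 49.0
grasp_force: 41.1
```

>>> {"method": "apply_moves", "body": {
  "commands": [
    {"x": 0, "y": 0, "z": -2, "ax": 0, "ay": 0, "az": 0, "hand": 255},
    {"x": 0, "y": 0, "z": -4, "ax": 0, "ay": 0, "az": 0, "hand": 255},
    {"x": 0, "y": 0, "z": -3, "ax": 0, "ay": 0, "az": 0, "hand": 255},
    {"x": 0, "y": 0, "z": -1, "ax": 0, "ay": 0, "az": 0, "hand": 255}
  ]
}}

```text
clock: 15.92
position: [498.3, 269.8, 128.5]
tool_rot: [-3.138, -0.116, -0.004]
wrist_force: [-1.2, -0.1, -0.9]
grip_width: 48.5
grasp_force: 42.5
```

```bash
python3 g.py 618.5 32.1 -13.1
```

```text
t 15.93 pos [498.3 269.8 128.5] yaw -85.8 tilt 0.17 w 48.5 F [-1.2 -0.1 -0.9] q [-0.72  0.89  0.34  1.66 -0.44  0.66 -1.65]
delta cm x,y,z [ 1.022e+01  2.459e+01 -1.000e-02] az -72.7
```

>>> {"method": "apply_moves", "body": {
  "commands": [
    {"x": 1.2, "y": 3, "z": 0, "ax": 0, "ay": 0, "az": 0, "hand": 255},
    {"x": 1.8, "y": 4.3, "z": 0, "ax": 0, "ay": 0, "az": 0, "hand": 255},
    {"x": 1.8, "y": 4.3, "z": 0, "ax": 0, "ay": 0, "az": 0, "hand": 255},
    {"x": 1.8, "y": 4.3, "z": 0, "ax": 0, "ay": 0, "az": 0, "hand": 255},
    {"x": 1.8, "y": 4.3, "z": 0, "ax": 0, "ay": 0, "az": 0, "hand": 255},
    {"x": 1.8, "y": 4.4, "z": 0, "ax": 0, "ay": 0, "az": 0, "hand": 255},
    {"x": 0, "y": 0, "z": 0, "ax": 0, "ay": 0, "az": -9, "hand": 255},
    {"x": 0, "y": 0, "z": 0, "ax": 0, "ay": 0, "az": -9, "hand": 255}
  ]
}}

```text
clock: 16.92
position: [617.6, 31.2, 125.8]
tool_rot: [-3.081, -0.612, 0.001]
wrist_force: [-0.4, 0.5, -0.4]
grip_width: 48.8
grasp_force: 42.5
```

>>> {"method": "apply_moves", "body": {
  "commands": [
    {"x": 0, "y": 0, "z": 0, "ax": 0, "ay": 0, "az": -9, "hand": 255},
    {"x": 0, "y": 0, "z": 0, "ax": 0, "ay": 0, "az": -9, "hand": 255},
    {"x": 0, "y": 0, "z": 0, "ax": 0, "ay": 0, "az": -9, "hand": 255},
    {"x": 0, "y": 0, "z": 0, "ax": 0, "ay": 0, "az": -9, "hand": 255},
    {"x": 0, "y": 0, "z": 0, "ax": 0, "ay": 0, "az": -9, "hand": 255},
    {"x": 0, "y": 0, "z": 1, "ax": 0, "ay": 0, "az": -9, "hand": 255},
    {"x": 0, "y": 0, "z": 2, "ax": 0, "ay": 0, "az": -0.7, "hand": 255},
    {"x": 0, "y": 0, "z": 0, "ax": 0, "ay": 0, "az": 0, "hand": 255}
  ]
}}

```text
clock: 17.92
position: [616.9, 31.6, 95.1]
tool_rot: [-2.459, -1.953, 0.003]
wrist_force: [0.2, -0.8, -1.0]
grip_width: 49.2
grasp_force: 42.4
```

```bash
python3 g.py 618.5 32.1 -13.1
```

```text
t 17.93 pos [616.9  31.6  95.1] yaw -13.1 tilt 0.15 w 49.2 F [ 0.2 -0.8 -1. ] q [-0.08  0.98 -0.06  1.47  0.07  0.7  -0.39]
delta cm x,y,z [ 0.08  0.14 -0.  ] az 0.0
```

>>> {"method": "apply_moves", "body": {
  "commands": [
    {"x": 0.15, "y": 0.14, "z": 1, "ax": 0, "ay": 0, "az": 0, "hand": 255},
    {"x": 0, "y": 0, "z": 1.5, "ax": 0, "ay": 0, "az": 0, "hand": 255},
    {"x": 0, "y": 0, "z": 1, "ax": 0, "ay": 0, "az": 0, "hand": 255},
    {"x": 0, "y": 0, "z": 0.6, "ax": 0, "ay": 0, "az": 0, "hand": 255},
    {"x": 0, "y": 0, "z": 0, "ax": 0, "ay": 0, "az": 0, "hand": 255}
  ]
}}

```text
clock: 18.55
position: [619.3, 32.8, 55.0]
tool_rot: [-2.459, -1.954, 0.001]
wrist_force: [0.5, -0.8, -0.6]
grip_width: 48.8
grasp_force: 42.5
```

>>> {"method": "apply_moves", "body": {
  "commands": [
    {"x": 0, "y": 0, "z": 0.5, "ax": 0, "ay": 0, "az": 0, "hand": 255},
    {"x": 0, "y": 0, "z": 0.5, "ax": 0, "ay": 0, "az": 0, "hand": 255},
    {"x": 0, "y": 0, "z": 0.2, "ax": 0, "ay": 0, "az": 0, "hand": 255},
    {"x": 0, "y": 0, "z": 0, "ax": 0, "ay": 0, "az": 0, "hand": 255}
  ]
}}

```text
clock: 19.05
position: [619.4, 32.8, 43.2]
tool_rot: [-2.46, -1.954, 0.0]
wrist_force: [-0.4, 0.9, -1.1]
grip_width: 48.8
grasp_force: 42.5
```

```bash
python3 g.py 618.5 32.1 -13.1
```

```text
t 19.05 pos [619.4  32.8  43.2] yaw -13.1 tilt 0.01 w 48.8 F [-0.4  0.9 -1.1] q [-0.08  1.06 -0.05  1.48  0.08  0.61 -0.4 ]
delta cm x,y,z [-0.09 -0.07  0.  ] az 0.0
```

No contact yet. I'll go down the last ~3 mm gently.

>>> {"method": "apply_moves", "body": {
  "commands": [
    {"x": 0, "y": 0, "z": 0.2, "ax": 0, "ay": 0, "az": 0, "hand": 255},
    {"x": 0, "y": 0, "z": 0.15, "ax": 0, "ay": 0, "az": 0, "hand": 255},
    {"x": 0, "y": 0, "z": 0, "ax": 0, "ay": 0, "az": 0, "hand": 255}
  ]
}}

```text
clock: 19.42
position: [619.4, 32.8, 39.8]
tool_rot: [-2.46, -1.954, 0.0]
wrist_force: [0.2, 0.2, -1.4]
grip_width: 49.0
grasp_force: 42.5
```

>>> {"method": "apply_moves", "body": {
  "commands": [
    {"x": 0, "y": 0, "z": 0, "ax": 0, "ay": 0, "az": 0, "hand": 70},
    {"x": 0, "y": 0, "z": 0, "ax": 0, "ay": 0, "az": 0, "hand": 70},
    {"x": 0, "y": 0, "z": 0, "ax": 0, "ay": 0, "az": 0, "hand": 70},
    {"x": 0, "y": 0, "z": -2, "ax": 0, "ay": 0, "az": 0, "hand": 70},
    {"x": 0, "y": 0, "z": -4, "ax": 0, "ay": 0, "az": 0, "hand": 70},
    {"x": 0, "y": 0, "z": -4, "ax": 0, "ay": 0, "az": 0, "hand": 90},
    {"x": 0, "y": 0, "z": -2, "ax": 0, "ay": 0, "az": 0, "hand": 90}
  ]
}}

```text
clock: 20.3
position: [620.0, 32.8, 163.4]
tool_rot: [2.458, 1.953, 0.004]
wrist_force: [-0.0, 0.1, -0.6]
grip_width: 55.7
grasp_force: 0.0
```

```bash
python3 g.py 440.2 375.4 -85
```

```text
t 20.3 pos [620.   32.8 163.4] yaw -13.1 tilt 0.19 w 55.7 F [-0.   0.1 -0.6] q [-0.08  0.88 -0.06  1.41  0.06  0.84 -0.38]
delta cm x,y,z [ 29.31 -25.26  -0.05] az 71.9
```

>>> {"method": "apply_moves", "body": {
  "commands": [
    {"x": 2.6, "y": -2.2, "z": 0, "ax": 0, "ay": 0, "az": 0, "hand": 90},
    {"x": 3.8, "y": -3.3, "z": 0, "ax": 0, "ay": 0, "az": 0, "hand": 90},
    {"x": 3.9, "y": -3.4, "z": 0, "ax": 0, "ay": 0, "az": 0, "hand": 90},
    {"x": 3.9, "y": -3.4, "z": 0, "ax": 0, "ay": 0, "az": 0, "hand": 90},
    {"x": 3.9, "y": -3.4, "z": 0, "ax": 0, "ay": 0, "az": 0, "hand": 90},
    {"x": 3.9, "y": -3.4, "z": 0, "ax": 0, "ay": 0, "az": 0, "hand": 90},
    {"x": 3.9, "y": -3.3, "z": 0, "ax": 0, "ay": 0, "az": 0, "hand": 90},
    {"x": 3.4, "y": -2.9, "z": 0, "ax": 0, "ay": 0, "az": 0, "hand": 90}
  ]
}}

```text
clock: 21.3
position: [438.1, 377.3, 161.3]
tool_rot: [-2.458, -1.955, -0.002]
wrist_force: [0.5, -0.2, 0.8]
grip_width: 55.6
grasp_force: 0.0
```

>>> {"method": "apply_moves", "body": {
  "commands": [
    {"x": 0, "y": 0, "z": 0, "ax": 0, "ay": 0, "az": 9, "hand": 90},
    {"x": 0, "y": 0, "z": 0, "ax": 0, "ay": 0, "az": 9, "hand": 90},
    {"x": 0, "y": 0, "z": 0, "ax": 0, "ay": 0, "az": 9, "hand": 90},
    {"x": 0, "y": 0, "z": 0, "ax": 0, "ay": 0, "az": 9, "hand": 90},
    {"x": 0, "y": 0, "z": 0, "ax": 0, "ay": 0, "az": 9, "hand": 90},
    {"x": 0, "y": 0, "z": 2, "ax": 0, "ay": 0, "az": 9, "hand": 90},
    {"x": 0, "y": 0, "z": 3, "ax": 0, "ay": 0, "az": 9, "hand": 90},
    {"x": 0, "y": 0, "z": 2, "ax": 0, "ay": 0, "az": 8.9, "hand": 90}
  ]
}}

```text
clock: 22.3
position: [439.0, 375.8, 90.1]
tool_rot: [-3.138, -0.13, 0.0]
wrist_force: [-0.1, 0.1, 0.4]
grip_width: 54.7
grasp_force: 0.0
```

>>> {"method": "apply_moves", "body": {
  "commands": [
    {"x": 0, "y": 0, "z": 0, "ax": 0, "ay": 0, "az": 0, "hand": 90},
    {"x": 0, "y": 0, "z": 0, "ax": 0, "ay": 0, "az": 0, "hand": 90}
  ]
}}

```text
clock: 22.55
position: [439.5, 375.8, 91.3]
tool_rot: [-3.137, -0.144, -0.001]
wrist_force: [1.2, -0.5, -0.8]
grip_width: 55.2
grasp_force: 0.0
```

```bash
python3 g.py 440.2 375.4 -85
python3 - <<'E'
from m import *
d=get_image("top");im=d["pixels"];e=get_image("scene")["pixels"]
a=cv2.resize(im[150:270,200:330],(400,370),interpolation=2)
b=cv2.resize(e[190:310,180:310],(400,370),interpolation=2)
cv2.imwrite("pics/p4.png",np.hstack([a,b]))
print(rect(ray(d,blob(im,(265,185),105,60),32)))
E
```

```text
t 22.55 pos [439.5 375.8  91.3] yaw -84.8 tilt 0.1 w 55.2 F [ 1.2 -0.5 -0.8] q [-0.93  0.97  0.33  1.64 -0.48  0.62 -1.81]
delta cm x,y,z [ 0.07  0.05 -0.  ] az 0.2
(array([563.2,  38.8]), 184.9, 160.5, np.float32(166.9))
```

View pics/p4.png

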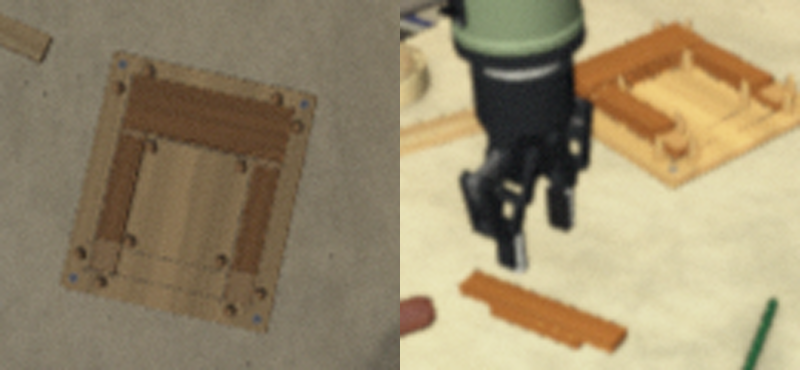

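The wide rail is seated across the long laps, flush with the stile tops in the scene view. Next is the narrow rail.

>>> {"method": "apply_moves", "body": {
  "commands": [
    {"x": 0.05, "y": 0.05, "z": 3, "ax": 0, "ay": 0, "az": 0.2, "hand": 90},
    {"x": 0, "y": 0, "z": 2.5, "ax": 0, "ay": 0, "az": 0, "hand": 90},
    {"x": 0, "y": 0, "z": 0.8, "ax": 0, "ay": 0, "az": 0, "hand": 90},
    {"x": 0, "y": 0, "z": 0, "ax": 0, "ay": 0, "az": 0, "hand": 255},
    {"x": 0, "y": 0, "z": 0, "ax": 0, "ay": 0, "az": 0, "hand": 255},
    {"x": 0, "y": 0, "z": 0, "ax": 0, "ay": 0, "az": 0, "hand": 255},
    {"x": 0, "y": 0, "z": 0, "ax": 0, "ay": 0, "az": 0, "hand": 255},
    {"x": 0, "y": 0, "z": 0, "ax": 0, "ay": 0, "az": 0, "hand": 255}
  ]
}}

```text
clock: 23.65
position: [440.1, 375.3, 28.1]
tool_rot: [-3.138, -0.133, -0.002]
wrist_force: [-0.5, -0.9, 8.2]
grip_width: 23.0
grasp_force: 40.2
```

>>> {"method": "apply_moves", "body": {
  "commands": [
    {"x": 0, "y": 0, "z": -2, "ax": 0, "ay": 0, "az": 0, "hand": 255},
    {"x": 0, "y": 0, "z": -4, "ax": 0, "ay": 0, "az": 0, "hand": 255},
    {"x": 0, "y": 0, "z": -3, "ax": 0, "ay": 0, "az": 0, "hand": 255},
    {"x": 0, "y": 0, "z": -1, "ax": 0, "ay": 0, "az": 0, "hand": 255}
  ]
}}

```text
clock: 24.15
position: [440.2, 375.4, 129.7]
tool_rot: [-3.137, -0.133, -0.004]
wrist_force: [-1.0, -0.1, -0.2]
grip_width: 22.8
grasp_force: 39.3
```

```bash
python3 g.py 479.2 64.6 -13.1
```

```text
t 24.15 pos [440.2 375.4 129.7] yaw -85.2 tilt 0.18 w 22.8 F [-1.  -0.1 -0.2] q [-0.94  0.91  0.37  1.62 -0.46  0.7  -1.83]
delta cm x,y,z [ 1.26 31.3  -0.06] az -72.1
```

>>> {"method": "apply_moves", "body": {
  "commands": [
    {"x": 0.1, "y": 3, "z": 0, "ax": 0, "ay": 0, "az": 0, "hand": 255},
    {"x": 0.2, "y": 4.5, "z": 0, "ax": 0, "ay": 0, "az": 0, "hand": 255},
    {"x": 0.2, "y": 5, "z": 0, "ax": 0, "ay": 0, "az": 0, "hand": 255},
    {"x": 0.2, "y": 5, "z": 0, "ax": 0, "ay": 0, "az": 0, "hand": 255},
    {"x": 0.2, "y": 5, "z": 0, "ax": 0, "ay": 0, "az": 0, "hand": 255},
    {"x": 0.2, "y": 5, "z": 0, "ax": 0, "ay": 0, "az": 0, "hand": 255},
    {"x": 0.2, "y": 3.8, "z": 0, "ax": 0, "ay": 0, "az": 0, "hand": 255},
    {"x": 0, "y": 0, "z": 0, "ax": 0, "ay": 0, "az": -9, "hand": 255}
  ]
}}

```text
clock: 25.15
position: [479.3, 61.2, 127.1]
tool_rot: [3.118, 0.376, -0.0]
wrist_force: [0.0, 0.1, -0.8]
grip_width: 22.7
grasp_force: 39.4
```

>>> {"method": "apply_moves", "body": {
  "commands": [
    {"x": 0, "y": 0, "z": 0, "ax": 0, "ay": 0, "az": -9, "hand": 255},
    {"x": 0, "y": 0, "z": 0, "ax": 0, "ay": 0, "az": -9, "hand": 255},
    {"x": 0, "y": 0, "z": 0, "ax": 0, "ay": 0, "az": -9, "hand": 255},
    {"x": 0, "y": 0, "z": 0, "ax": 0, "ay": 0, "az": -9, "hand": 255},
    {"x": 0, "y": 0, "z": 0, "ax": 0, "ay": 0, "az": -9, "hand": 255},
    {"x": 0, "y": 0, "z": 1, "ax": 0, "ay": 0, "az": -9, "hand": 255},
    {"x": 0, "y": 0, "z": 2, "ax": 0, "ay": 0, "az": -9, "hand": 255},
    {"x": 0, "y": 0, "z": 0, "ax": 0, "ay": 0, "az": 0, "hand": 255}
  ]
}}

```text
clock: 26.15
position: [478.5, 63.9, 96.2]
tool_rot: [-2.462, -1.95, 0.003]
wrist_force: [0.1, 0.5, -0.0]
grip_width: 23.2
grasp_force: 39.4
```

```bash
python3 g.py 479.2 64.6 -13.1
```

```text
t 26.15 pos [478.5  63.9  96.2] yaw -13.2 tilt 0.11 w 23.2 F [ 0.1  0.5 -0. ] q [-0.16  0.85 -0.07  1.97  0.15  0.33 -0.58]
delta cm x,y,z [ 0.09  0.05 -0.  ] az -0.1
```

>>> {"method": "apply_moves", "body": {
  "commands": [
    {"x": 0.09, "y": 0.05, "z": 1, "ax": 0, "ay": 0, "az": 0, "hand": 255},
    {"x": 0, "y": 0, "z": 1.5, "ax": 0, "ay": 0, "az": 0, "hand": 255},
    {"x": 0, "y": 0, "z": 1, "ax": 0, "ay": 0, "az": 0, "hand": 255},
    {"x": 0, "y": 0, "z": 0.6, "ax": 0, "ay": 0, "az": 0, "hand": 255},
    {"x": 0, "y": 0, "z": 0, "ax": 0, "ay": 0, "az": 0, "hand": 255}
  ]
}}

```text
clock: 26.78
position: [479.6, 64.9, 55.5]
tool_rot: [-2.461, -1.952, 0.001]
wrist_force: [-0.3, 0.5, 0.0]
grip_width: 22.7
grasp_force: 39.4
```

>>> {"method": "apply_moves", "body": {
  "commands": [
    {"x": 0, "y": 0, "z": 0.5, "ax": 0, "ay": 0, "az": 0, "hand": 255},
    {"x": 0, "y": 0, "z": 0.5, "ax": 0, "ay": 0, "az": 0, "hand": 255},
    {"x": 0, "y": 0, "z": 0.2, "ax": 0, "ay": 0, "az": 0, "hand": 255},
    {"x": 0, "y": 0, "z": 0, "ax": 0, "ay": 0, "az": 0, "hand": 255}
  ]
}}

```text
clock: 27.28
position: [479.7, 64.9, 43.7]
tool_rot: [-2.461, -1.952, 0.0]
wrist_force: [-0.7, -0.3, -0.3]
grip_width: 23.1
grasp_force: 39.4
```

```bash
python3 g.py 479.2 64.6 -13.1
```

```text
t 27.27 pos [479.7  64.9  43.7] yaw -13.2 tilt 0.01 w 23.1 F [-0.7 -0.3 -0.3] q [-0.18  0.95 -0.04  1.98  0.17  0.21 -0.59]
delta cm x,y,z [-0.04 -0.04  0.  ] az -0.1
```

>>> {"method": "apply_moves", "body": {
  "commands": [
    {"x": 0, "y": 0, "z": 0.2, "ax": 0, "ay": 0, "az": 0, "hand": 255},
    {"x": 0, "y": 0, "z": 0.15, "ax": 0, "ay": 0, "az": 0, "hand": 255},
    {"x": 0, "y": 0, "z": 0, "ax": 0, "ay": 0, "az": 0, "hand": 255}
  ]
}}

```text
clock: 27.65
position: [479.7, 64.9, 40.2]
tool_rot: [-2.461, -1.952, 0.0]
wrist_force: [-0.3, 0.1, 0.5]
grip_width: 23.0
grasp_force: 39.4
```

>>> {"method": "apply_moves", "body": {
  "commands": [
    {"x": 0, "y": 0, "z": 0, "ax": 0, "ay": 0, "az": 0, "hand": 150},
    {"x": 0, "y": 0, "z": 0, "ax": 0, "ay": 0, "az": 0, "hand": 150},
    {"x": 0, "y": 0, "z": 0, "ax": 0, "ay": 0, "az": 0, "hand": 150},
    {"x": 0, "y": 0, "z": -2, "ax": 0, "ay": 0, "az": 0, "hand": 150},
    {"x": 0, "y": 0, "z": -4, "ax": 0, "ay": 0, "az": 0, "hand": 150},
    {"x": 0, "y": 0, "z": -4, "ax": 0, "ay": 0, "az": 0, "hand": 90},
    {"x": 0, "y": 0, "z": -2, "ax": 0, "ay": 0, "az": 0, "hand": 90}
  ]
}}

```text
clock: 28.52
position: [480.1, 64.9, 162.2]
tool_rot: [2.461, 1.952, 0.003]
wrist_force: [0.0, -0.7, -0.4]
grip_width: 55.0
grasp_force: 0.0
```

>>> {"method": "apply_moves", "body": {
  "commands": [
    {"x": -3, "y": 0, "z": 0, "ax": 0, "ay": 0, "az": 0, "hand": 90},
    {"x": -5, "y": 0, "z": 0, "ax": 0, "ay": 0, "az": 0, "hand": 90},
    {"x": -5, "y": 0, "z": 0, "ax": 0, "ay": 0, "az": 0, "hand": 90},
    {"x": -5, "y": 0, "z": 0, "ax": 0, "ay": 0, "az": 0, "hand": 90},
    {"x": -5, "y": 0, "z": 0, "ax": 0, "ay": 0, "az": 0, "hand": 90},
    {"x": -3, "y": 0, "z": 0, "ax": 0, "ay": 0, "az": 0, "hand": 90},
    {"x": 0, "y": 0, "z": 0, "ax": 0, "ay": 0, "az": 0, "hand": 90},
    {"x": 0, "y": 0, "z": 0, "ax": 0, "ay": 0, "az": 0, "hand": 90}
  ]
}}

```text
clock: 29.52
position: [420.7, -187.6, 160.3]
tool_rot: [-2.461, -1.953, -0.001]
wrist_force: [0.6, -2.0, 0.8]
grip_width: 55.1
grasp_force: 0.0
```

Run:
```python
from m import *
d=get_image("top");im=d["pixels"];e=get_image("scene")["pixels"]
a=cv2.resize(im[150:270,200:330],(400,370),interpolation=2)
b=cv2.resize(e[180:270,210:330],(400,300),interpolation=2);b=cv2.copyMakeBorder(b,0,70,0,0,cv2.BORDER_CONSTANT)
cv2.imwrite("pics/p5.png",np.hstack([a,b]))
for s in(100,105,110):print(rect(ray(d,blob(im,(265,185),s,60),32)))
o=sensors.get_obs();print(o["clock"],o["position"].round(1),o["wrist_force"].round(1))
```

```text
(array([561.4,  46.5]), 194.1, 178.0, np.float32(166.5))
(array([560.1,  40.1]), 191.5, 159.9, np.float32(166.2))
(array([559.3,  40.7]), 187.3, 157.4, np.float32(167.1))
29.625 [ 420.9 -187.3  160.3] [-0.2 -0.3 -0.4]
```

View pics/p5.png

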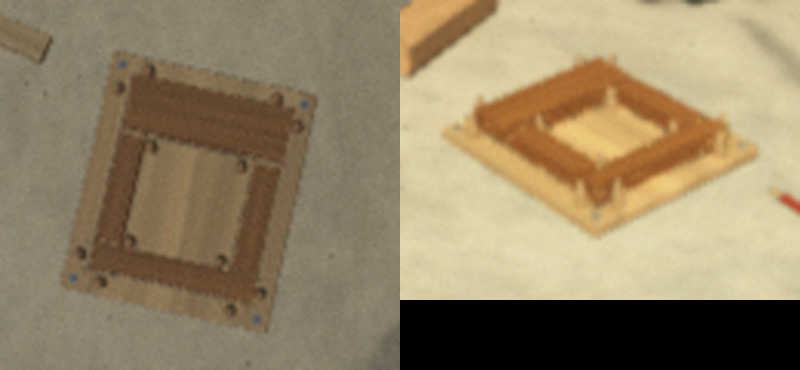

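The frame lies closed in the jig. The wide rail (crop 210,115) and narrow rail (175,270) both sit between their pins, and the scene view shows all faces level. The offcut is undisturbed and the arm is clear.

```bash
python3 -c "
from workcell import workorder
print(workorder.sign_off())"
```

```text
the job is handed in; nothing more can be done
None
```

The frame is dry-fitted in the jig: the two side pieces went in first, then the wide and narrow crosspieces at their matching ends. The last pictures show all four seated and level, the offcuts were not touched, and the job was handed in at about 30 s (no verdict was returned).

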